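# Put three fixture inserts back in their own nests

### The job

The three aluminium inserts of this fixture sit on the wrong nests: put each one upright in the nest that has its own outline (long in long, square in square, round in round), flat on the nest's floor inside the rim. The empty pad is there to set one aside on while you change them over; set the inserts down rather than dropping them, and leave the screwdriver, bracket and copper bar where they are.

Things in the scene. Friction and masses are not known exactly. Their poses are not given: they have to be found in the camera images.
- insert_long_centre (a point): Long insert: loose solid aluminium bar standing on its base, 100 mm long (its x), 30 mm wide (its y), 55 mm high (z, up), with two dark bolt holes in its top, about 0.45 kg. Origin at its centre, half-way up. At the start it lies across the rim of the square nest, its underside 16 mm above the bench.
- insert_square_centre (a point): Square insert: loose solid aluminium block, 62 x 62 mm (x, y) and 55 mm high (z, up), with a channel 18 mm wide and 8 mm deep along y across its top, about 0.55 kg. Origin at the centre of its outline, half-way up. At the start it sits on the rim of the round nest, its underside 16 mm above the bench.
- insert_round_centre (a point): Round insert: loose solid aluminium cylinder standing on end, 58 mm in diameter, 55 mm high (z, up), with one dark bore in the middle of its top, about 0.4 kg. Origin at its centre, half-way up. At the start it sits on the rim of the long nest, its underside 16 mm above the bench.
- nest_long_floor (a point): Long nest: a fixed open-topped pocket 116 mm long (its x) by 46 mm wide (its y) in a flat steel plate bolted to the bench; dark floor with a lighter steel rim around it, rim 6 mm high and 10 mm wide. Origin: centre of the pocket floor, 10 mm above the bench (rim top 16 mm above the bench); z up. An insert seated in its own nest stands flat on the floor inside the rim, with 8 mm play on each side.
- nest_square_floor (a point): Square nest: a fixed open-topped pocket 78 x 78 mm (x, y) in a flat steel plate bolted to the bench; dark floor with a lighter steel rim around it, rim 6 mm high and 10 mm wide. Origin: centre of the pocket floor, 10 mm above the bench (rim top 16 mm above the bench); z up. 8 mm play on each side of the square insert.
- nest_round_floor (a point): Round nest: a fixed open-topped round pocket 74 mm in inner diameter in a flat steel plate bolted to the bench; dark floor with a lighter steel rim around it, rim 6 mm high and 10 mm wide. Origin: centre of the pocket floor, 10 mm above the bench (rim top 16 mm above the bench); z up. 8 mm play all round the round insert.
- pad_top (a point): Spare pad: a fixed flat bare aluminium plate, 120 x 120 mm (x, y), 10 mm thick, no rim, a screw in each corner; empty at the start, free for setting an insert aside. Origin: centre of its top face, 10 mm above the bench; z up.
- driver: Bystander: a loose screwdriver with a yellow handle lying on the bench, 170 mm long along its x (handle to -x). Origin: under its middle, at bench height.
- bracket_foot (a point): Bystander: a loose steel angle bracket, foot 60 x 50 mm (x, y), 10 mm thick, with an upright 70 mm high at its +x end. Origin: centre of the foot's underside.
- offcut_centre (a point): Bystander: a small loose copper bar 70 x 25 x 12 mm (x, y, z) lying flat on the bench. Origin at its centre.
Things that resemble listed ones, but are neither listed nor needed, are in the scene too. Leave any red look-alike of the part that bears insert_square_centre alone.

How it is judged:
By the outcome, as a careful person would: the job done as asked, in the order asked, and still so for the second after the job is handed in, with the robot touching nothing.
It also fails if it takes over 106 s, if anything falls off the work surface, if the arm or the gripper's body presses on something with over 40 N, if the wrist force passes 120 N, or if a joint passes its speed limit or range.

### The arm

A 7-joint arm with a two-finger parallel gripper is mounted at the origin on the work surface. World frame = base frame: x ahead of the robot, y to its left, z up, the work surface at z = 0. Lengths are in m, angles in rad, forces in N, time in s.
With the tool pointing down it reaches from about 0.4 to 0.925 m from the base axis. Payload 5.6 kg.
Tool frame: the origin (TCP) lies at the very end of the fingers, on their centre line; the grasp point (between the pads) lies 19 mm behind it (grip_depth is the distance from the TCP to the grasp point, in m); z points along the fingers, y is the direction in which the jaws open and shut (so a half turn about z gives the same grasp; the last joint's range is limited). The gripper opens to 85 mm and grips with 20 to 120 N. Pads are 22 mm wide; open, the fingers measure 114 mm over their backs; the gripper's body (76 mm by 85 mm) begins 54 mm behind the grasp point. The pads swing forward as they close: fully open they stand 13 mm farther back than shut.
Start: joints at [1.208, 0.468, -0.012, 1.603, 0.006, 1.071, -0.056], TCP at [0.204, -0.617, 0.231] pointing down, gripper open.
Joint ranges: [-2.53, 2.53], [-0.31, 2.02], [-1.57, 1.55], [0.28, 2.44], [-1.29, 4.43], [0.15, 1.84], [-2.92, 2.92]. Speed limits (rad/s): [2.57, 2.57, 3.14, 3.14, 3.14, 3.14, 3.14].

### API

Orientations are given as a unit quaternion [x, y, z, w].
In Python, from station import * gives the robot as it stands. The module is installed in compiled form; this text tells all that it offers. Calls block until the motion is done:
- movep(position, orientation): joint-space move of the TCP to a pose.
- move_straight(position, attitude=None, speed=0.15, max_force=None): straight line of the TCP; attitude=None keeps the orientation; speed is the mean speed in m/s. With max_force (N) it stops when the force on the tool has changed by that much, and returns True; else False.
- set_joints(angles): joint-space move.
- set_gripper(opening, newtons=None): finger opening in m; newtons is the grip in N (None keeps the last); returns when the fingers have stopped.
- pause(seconds).
- ik(position, orientation): joint angles nearest the present ones, or None.
- camera(name): name is "scene" or "top"; returns the picture (384x512x3 uint8, red, green, blue); there is no depth.
- camera_model(name): a dict with "fx", "fy", "cx", "cy" (pixels), "world_to_cam" (4x4, takes a point from world to camera coordinates). Camera axes: x right, y down, z forward; pixel columns grow to the right and rows downward; lengths in m; the calibration is good to about 2 mm. A picture is of the moment at which its call begins. camera_model takes no time and is no camera call.
A pose or a line that the arm cannot do raises Unreachable and nothing moves.
- job_done(): hands the job in, once; it reports no verdict.
Trained networks look in the newest picture that a camera, given by its name, has taken for a name from the list of things; names that differ only in an ending like _2 or _b are one class to them, and where a whole thing is asked for, a point or a joint stands for the part that bears it (a point fixed in the world has none). Each returns a list of dicts, best first, with "score" (0 to 1); they miss things now and then, are a little off and sometimes report something else, mostly with a low value. They report only what shows in the picture. A call takes as long as a camera call. They do not tell look-alikes from the thing itself.
- spot_in(label, camera): "position" ([x, y, z] in m, in world coordinates, good to about 4 mm: the middle of the surface that is visible of it).
Readings, each from a call of its own:
- current_time_s(): time.
- current_q(): joint angles.
- current_dq(): joint speeds.
- current_tau(): joint torques, N m.
- current_ee_pos(): TCP position.
- current_eef_rot(): TCP orientation.
- current_ft_force(): force on the tool from outside, world axes, zero at the start.
- current_moment(): the same for the moment, N m.
- current_grip_width(): finger opening in m.
Only numpy, scipy, OpenCV 4.12 (cv2) and the standard library are available. Lean on these libraries where they do the work, as an engineer would, in place of code of your own. Each camera call takes 0.05 s, during which the arm holds its last target.

## Working session

There is one attempt and no reset: what is moved stays moved. The work goes in short steps, each a Python script; the robot and the scene stay as the last script left them, time stands still between calls to the robot, and variables do not carry over. Pictures are saved under pics/ and viewed, and the job is handed in when it is done.

```bash
mkdir -p pics; python3 - <<'E'
from station import *
import cv2,numpy as np
for c in("scene","top"):
    im=camera(c); cv2.imwrite(f"pics/{c}0.png",im[:,:,::-1])
    m=camera_model(c); print(c,m["fx"],m["fy"],m["cx"],m["cy"],np.round(m["world_to_cam"],3).tolist())
    for l in["insert_long_centre","insert_square_centre","insert_round_centre","nest_long_floor","nest_square_floor","nest_round_floor","pad_top","driver","bracket_foot","offcut_centre"]:
        try: print(c,l,[(np.round(d["position"],3).tolist(),round(d["score"],2)) for d in spot_in(l,c)])
        except Exception as e: print(l,e)
print(current_time_s(),current_eef_rot(),current_grip_width())
E
```

```text
scene 458.88782295641494 458.88782295641494 257.71859280558004 190.64287034387186 [[-0.766, 0.643, 0.004, 0.441], [0.505, 0.606, -0.614, -0.287], [-0.397, -0.469, -0.789, 1.535], [0.0, 0.0, 0.0, 1.0]]
scene insert_long_centre [([0.442, -0.263, 0.059], 0.79), ([0.62, 0.139, 0.062], 0.74)]
scene insert_square_centre [([0.619, 0.138, 0.063], 0.72), ([0.745, 0.1, 0.049], 0.67)]
scene insert_round_centre [([0.438, 0.267, 0.075], 0.9)]
scene nest_long_floor [([0.462, 0.282, 0.015], 0.71)]
scene nest_square_floor [([0.451, -0.241, 0.013], 0.74)]
scene nest_round_floor [([0.64, 0.16, 0.014], 0.54)]
scene pad_top [([0.608, -0.111, 0.016], 0.73), ([0.638, 0.163, 0.013], 0.25), ([0.661, 0.347, 0.032], 0.2)]
scene driver [([0.854, -0.01, 0.02], 0.9), ([0.639, 0.162, 0.014], 0.37)]
scene bracket_foot []
scene offcut_centre [([0.439, 0.019, 0.012], 0.62)]
top 477.6363821611999 477.6363821611999 251.05173278931505 183.9514417723521 [[-0.015, -1.0, 0.002, 0.04], [-0.997, 0.015, -0.072, 0.633], [0.072, -0.003, -0.997, 1.2], [0.0, 0.0, 0.0, 1.0]]
top insert_long_centre [([0.438, -0.269, 0.073], 0.74)]
top insert_square_centre [([0.739, 0.096, 0.058], 0.92), ([0.608, 0.126, 0.064], 0.6)]
top insert_round_centre [([0.422, 0.258, 0.075], 0.87), ([0.603, -0.112, 0.007], 0.48), ([0.436, 0.022, 0.012], 0.17)]
top nest_long_floor [([0.441, 0.256, 0.01], 0.75), ([0.424, 0.254, 0.072], 0.6)]
top nest_square_floor [([0.432, -0.251, 0.01], 0.87)]
top nest_round_floor [([0.603, 0.123, 0.012], 0.84)]
top pad_top [([0.606, -0.115, 0.009], 0.85)]
top driver [([0.852, -0.01, 0.021], 0.77)]
top bracket_foot [([0.644, 0.338, 0.01], 0.88)]
top offcut_centre [([0.435, 0.026, 0.011], 0.75)]
1.1 [ 9.87247447e-01  1.59193211e-01 -1.35613067e-05 -1.75106097e-06] 0.08539486432517297
```

```bash
python3 - <<'E'
import cv2
im=cv2.imread("pics/top0.png"); cv2.imwrite("pics/top0b.png",cv2.resize(im,None,fx=1.56,fy=1.56,interpolation=cv2.INTER_CUBIC))
E
```

```text
(no output)
```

View pics/top0.png

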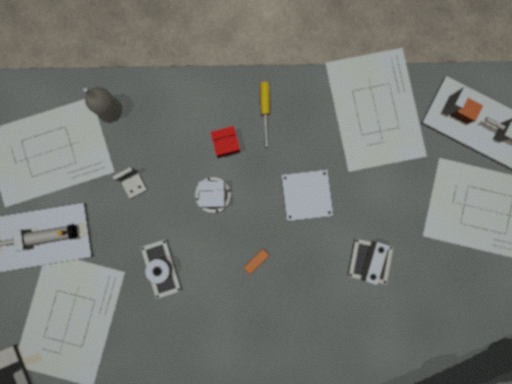

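View pics/scene0.png

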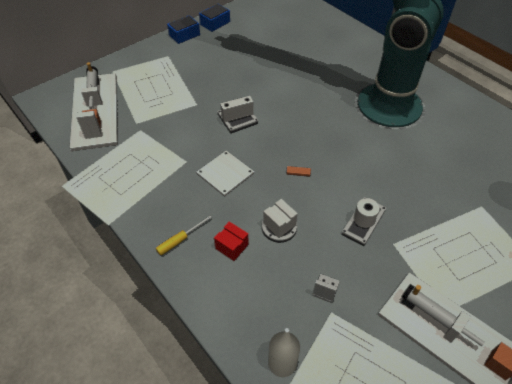

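View pics/top0b.png

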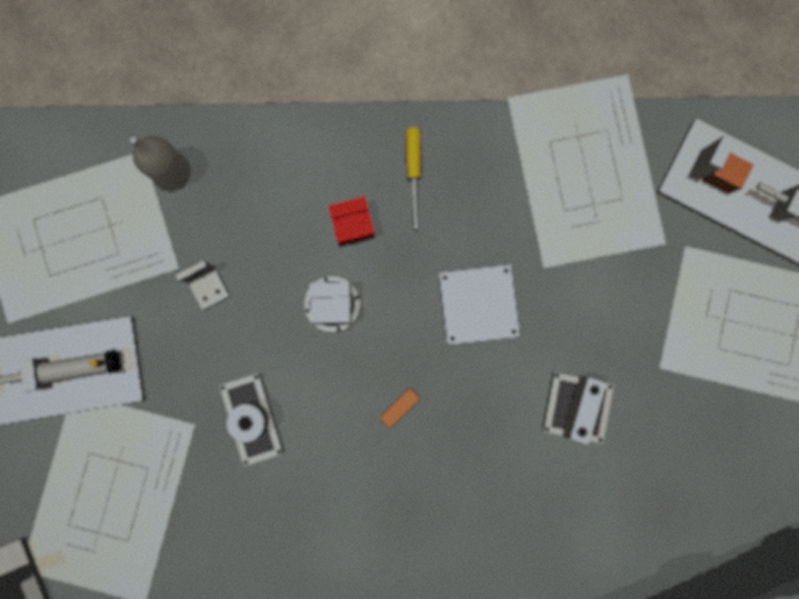

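```bash
cat > h.py <<'E'
import cv2,numpy as np
def proj(m,p):
    p=np.atleast_2d(p); c=(np.c_[p,np.ones(len(p))]@np.array(m["world_to_cam"]).T)
    return np.c_[m["fx"]*c[:,0]/c[:,2]+m["cx"],m["fy"]*c[:,1]/c[:,2]+m["cy"]]
def rect(im,m,cx,cy,z,half=0.085,n=390):
    # top: rows = -x, cols = -y (so up = +x, left = +y)
    g=(np.arange(n)+.5)/n*2*half-half
    Y,X=np.meshgrid(cy-g,cx-g); 
    uv=proj(m,np.c_[X.ravel(),Y.ravel(),np.full(X.size,z)]).astype(np.float32)
    o=cv2.remap(im,uv[:,0].reshape(n,n),uv[:,1].reshape(n,n),cv2.INTER_CUBIC)
    return o
def grid(o,cx,cy,half=0.085):
    n=o.shape[0]; o=o.copy()
    for k in range(-8,9):
        a=int((k*.01+half)/(2*half)*n)
        col=(0,0,255) if k==0 else (0,160,0)
        if k%2==0:
            cv2.line(o,(a,0),(a,n),col,1); cv2.line(o,(0,a),(n,a),col,1)
    return o
E
cat > m1.py <<'E'
from station import *
from h import *
im=cv2.imread("pics/top0.png"); m=camera_model("top")
row=[]
for z in(.071,.016):
    row.append(np.hstack([grid(rect(im,m,x,y,z,n=260),x,y) for x,y in((.43,-.26),(.605,.125),(.43,.257))]))
cv2.imwrite("pics/r0.png",np.vstack(row))
E
python3 m1.py
```

```text
(no output)
```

View pics/r0.png

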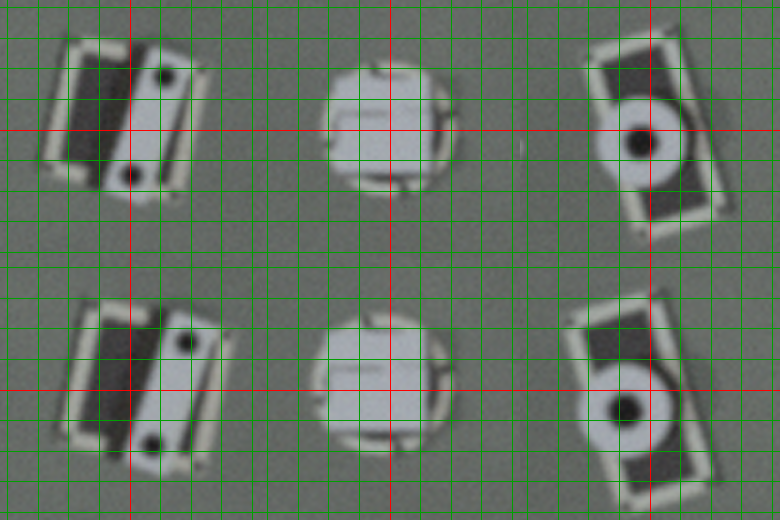

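```bash
cat > fit.py <<'E'
from h import *
from scipy.optimize import differential_evolution
H=.1;N=400
def chan(im,m,x,y,z):
    o=rect(im,m,x,y,z,half=H,n=N).astype(float)
    o=cv2.GaussianBlur(o,(0,0),2); return o
def sd(shape,P,p):
    X,Y=P; dx,dy=X-p[0],Y-p[1]
    if shape[0]=='c': return np.hypot(dx,dy)-shape[1]
    c,s=np.cos(p[2]),np.sin(p[2]); u=np.abs(c*dx+s*dy)-shape[1]; v=np.abs(-s*dx+c*dy)-shape[2]
    return np.maximum(u,v)
def P(x,y):
    g=(np.arange(N)+.5)/N*2*H-H
    Y,X=np.meshgrid(y-g,x-g); return X,Y
def fit(I,shape,x,y,th,dth,kind,d=.02):
    G=P(x,y)
    def f(p):
        s=sd(shape,G,p)
        if kind=='ins': return -(I[(s<0)&(s>-.005)].mean()-I[(s>0)&(s<.005)].mean())
        if kind=='rim':
            b=(s>0)&(s<.010)
            return -(I[b].mean()-.5*I[(s>.011)&(s<.018)].mean()-.5*I[(s<-.001)&(s>-.006)].mean())
    r=differential_evolution(f,[(x-d,x+d),(y-d,y+d),(th-dth,th+dth)],seed=1,popsize=12,maxiter=40,tol=1e-4)
    return r.x,-r.fun
def outline(shape,p):
    if shape[0]=='c':
        t=np.linspace(0,2*np.pi,60); return np.c_[p[0]+shape[1]*np.cos(t),p[1]+shape[1]*np.sin(t)]
    c,s=np.cos(p[2]),np.sin(p[2]); q=np.array([[1,1],[1,-1],[-1,-1],[-1,1],[1,1]])*[shape[1],shape[2]]
    return np.c_[p[0]+c*q[:,0]-s*q[:,1],p[1]+s*q[:,0]+c*q[:,1]]
def draw(im,m,items,cx,cy,half=.085,n=390):
    s=8 # crop of original upsampled
    z=.03; out=rect(im,m,cx,cy,z,half=half,n=n)
    for shape,p,zz,col in items:
        o=outline(shape,p); 
        uv=proj(m,np.c_[o,np.full(len(o),zz)])
        # pixel-> rect plane coords by ray intersection
        W=np.array(m["world_to_cam"]);R=W[:3,:3];C=-R.T@W[:3,3]
        d=np.c_[(uv[:,0]-m["cx"])/m["fx"],(uv[:,1]-m["cy"])/m["fy"],np.ones(len(uv))]@R
        q=C+d*((z-C[2])/d[:,2])[:,None]
        px=np.c_[(cy-q[:,1]+half),(cx-q[:,0]+half)]/(2*half)*n
        cv2.polylines(out,[px.round().astype(np.int32)],False,col,1)
    return out
LI=('r',.05,.015);SI=('r',.031,.031);RI=('c',.029)
LN=('r',.058,.023);SN=('r',.039,.039);RN=('c',.037)
E
cat > m2.py <<'E'
from station import *
from fit import *
import json
im=cv2.imread("pics/top0.png"); m=camera_model("top")
r=np.deg2rad
res={}
def ins(name,sh,x,y,th,dth):
    o=chan(im,m,x,y,.071); I=np.clip(o[...,0]*1.0-o[...,2]+o.mean(2)*.5,0,None)
    p,f=fit(I,sh,x,y,th,dth,'ins'); res[name]=p.tolist(); print(name,np.round(p[:2],4),np.rad2deg(p[2]).round(1),f)
def nest(name,sh,x,y,th,dth):
    o=chan(im,m,x,y,.016); I=np.clip(o[...,2]-o[...,0],-5,30)+.2*o.mean(2)*(o[...,2]>o[...,0])
    p,f=fit(I,sh,x,y,th,dth,'rim'); res[name]=p.tolist(); print(name,np.round(p[:2],4),np.rad2deg(p[2]).round(1),f)
ins('LI',LI,.438,-.275,r(-15),r(15))
ins('SI',SI,.608,.130,r(0),r(20))
ins('RI',RI,.422,.262,0,.01)
nest('SN',SN,.435,-.26,r(-15),r(15))
nest('RN',RN,.605,.125,0,.01)
nest('LN',LN,.43,.25,r(15),r(12))
# pad
o=chan(im,m,.605,-.115,.01); 
p,f=fit(o[...,0],('r',.06,.06),.605,-.115,0,r(12),'ins'); res['PAD']=p.tolist(); print(p,f)
json.dump(res,open("m.json","w"))
A=draw(im,m,[(LI,res['LI'],.071,(0,0,255)),(SN,res['SN'],.016,(0,255,0))],.43,-.26)
B=draw(im,m,[(SI,res['SI'],.071,(0,0,255)),(RN,res['RN'],.016,(0,255,0))],.605,.125)
C=draw(im,m,[(RI,res['RI'],.071,(0,0,255)),(LN,res['LN'],.016,(0,255,0))],.43,.257)
D=draw(im,m,[(('r',.06,.06),res['PAD'],.01,(0,0,255))],.605,-.115)
o=np.vstack([np.hstack([A,B]),np.hstack([C,D])]); cv2.imwrite("pics/f0.png",cv2.resize(o,(600,600)))
E
python3 m2.py
```

```text
LI [ 0.4328 -0.2717] -18.4 33.04809107365819
SI [0.6082 0.1296] -0.7 24.619716672392947
RI [0.422  0.2625] -0.2 34.53214443626475
SN [ 0.4325 -0.2709] -12.3 15.02855008926528
RN [0.6095 0.1313] -0.4 12.148075693688453
LN [0.4193 0.2645] 15.6 11.333694760153326
[ 0.60413315 -0.11339727  0.09893889] 43.72942994682525
```

View pics/f0.png

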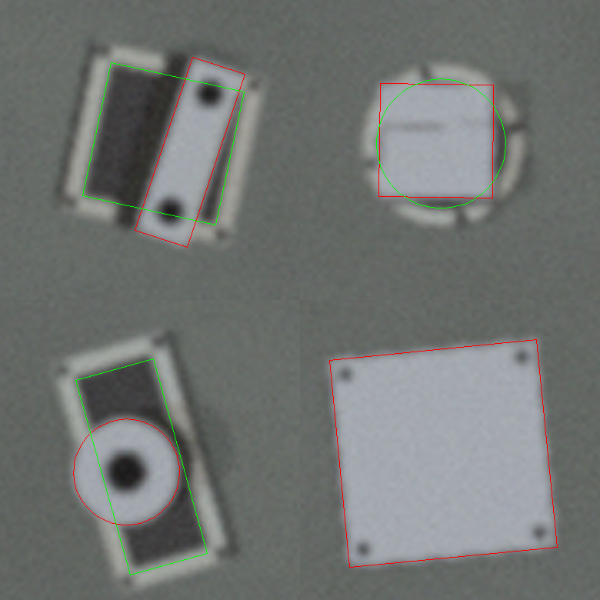

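```bash
cat > rb.py <<'E'
from station import *
import numpy as np,json
M=json.load(open("m.json"))
def Q(a): return [np.cos(a/2),np.sin(a/2),0.,0.]
UP=.17
OFF=.004-.019
def best(xy,th,syms):
    # yaw among symmetric choices closest to present joints
    q0=np.array(current_q()); c=[]
    for k in syms:
        a=th+k; a=(a+np.pi)%(2*np.pi)-np.pi
        s=ik([*xy,UP],Q(a)); s2=ik([*xy,.03],Q(a))
        if s is not None and s2 is not None: c.append((np.abs(np.array(s)-q0).max(),a,np.round(s,2)))
    c.sort(key=lambda t:t[0]); return c
def pick(xy,a,base,w,N=60):
    set_gripper(.085)
    movep([*xy,UP],Q(a))
    z=base+.0275+OFF
    move_straight([*xy,z+.05],speed=.2)
    hit=move_straight([*xy,z],speed=.06,max_force=10)
    set_gripper(w-.01,N); g=current_grip_width()
    print("pick hit",hit,"z",np.round(current_ee_pos(),4),"grip",round(g,4),"t",current_time_s())
    if hit or g<w-.006: return False
    move_straight([*xy,UP],speed=.12)
    print("lift grip",round(current_grip_width(),4),"F",np.round(current_ft_force(),1)); return True
def place(xy,a,base):
    movep([*xy,UP],Q(a))
    z=base+.0275+OFF
    move_straight([*xy,z+.02],speed=.15)
    hit=move_straight([*xy,z-.002],speed=.025,max_force=6)
    p=current_ee_pos(); print("place contact",hit,"z-nom mm",round((p[2]-z)*1e3,2),"xy err",np.round((np.array(p[:2])-xy)*1e3,1),"F",np.round(current_ft_force(),1),"grip",round(current_grip_width(),4))
    return hit
def release(xy):
    set_gripper(.085); p=current_ee_pos()
    move_straight([p[0],p[1],UP],speed=.15); print("t",current_time_s())
E
python3 - <<'E'
from rb import *
pi=np.pi
for n,t in(("RI",.27),("LI",M["LI"][2]),("LN",M["LN"][2]),("SI",M["SI"][2]),("SN",M["SN"][2]),("RN",0),("PAD",M["PAD"][2])):
    for c in best(M[n][:2],t,[0,pi/2,pi,-pi/2]): print(n,round(c[1],2),c[2],round(c[0],2))
# overlay in scene
from fit import *
im=cv2.imread("pics/scene0.png"); m=camera_model("scene"); im=cv2.resize(im,None,fx=3,fy=3,interpolation=cv2.INTER_CUBIC)
for n,s,z in(("RI",RI,.071),("LI",LI,.071),("SI",SI,.071),("SN",SN,.016),("LN",LN,.016),("RN",RN,.016)):
    uv=proj(m,np.c_[outline(s,M[n]),np.full(len(outline(s,M[n])),z)])
    cv2.polylines(im,[((uv+.5)*3-.5).round().astype(np.int32)],False,(0,0,255) if z>.05 else (0,200,0),1)
cv2.imwrite("pics/s0.png",np.hstack([im[270:400,640:790],im[560:740,760:910][:130],im[560:740,1010:1160][:130]]).repeat(1,0))
a=cv2.resize(im[270:400,630:780],(300,260));b=cv2.resize(im[590:720,770:920],(300,260));c=cv2.resize(im[580:730,1010:1160],(260,260))
cv2.imwrite("pics/s0.png",np.hstack([a,b,c])[:, :800])
E
```

```text
RI 1.84 [ 0.18  0.5  -1.    1.98  0.52  0.94 -0.81] 1.03
RI -2.87 [ 0.16  0.49 -0.97  1.98  0.5   0.93  0.77] 1.05
RI -1.3 [ 0.35  0.72 -1.32  1.97  0.79  1.11  2.09] 2.15
RI 0.27 [ 0.29  0.61 -1.18  1.98  0.67  1.02 -2.51] 2.46
LI 1.25 [ 0.81  0.35 -0.37  1.98  0.16  0.85  0.02] 0.4
LI -0.32 [ 0.56  0.32 -0.07  1.99  0.03  0.83 -1.43] 1.37
LI 2.82 [ 1.01  0.39 -0.63  1.96  0.3   0.88  1.48] 1.53
LI -1.89 [ 0.3   0.31  0.23  2.01 -0.09  0.83 -2.88] 2.82
LN -2.87 [ 0.2   0.52 -1.04  1.98  0.55  0.95  0.72] 1.03
LN 1.84 [ 0.2   0.52 -1.04  1.98  0.55  0.96 -0.85] 1.03
LN -1.3 [ 0.34  0.72 -1.32  1.98  0.79  1.1   2.09] 2.15
LN 0.27 [ 0.29  0.62 -1.2   1.98  0.68  1.03 -2.53] 2.47
SI 3.13 [ 0.32  0.65 -0.83  1.69  0.54  1.05  0.87] 0.93
SI 1.56 [ 0.28  0.62 -0.76  1.69  0.49  1.03 -0.66] 0.93
SI -0.01 [ 0.18  0.57 -0.61  1.7   0.38  0.99 -2.15] 2.09
SI -1.58 [ 0.55  0.96 -1.33  1.67  0.96  1.31  2.16] 2.22
SN 1.36 [ 0.82  0.35 -0.39  1.98  0.17  0.85  0.12] 0.39
SN -0.21 [ 0.57  0.32 -0.1   1.99  0.04  0.83 -1.33] 1.27
SN 2.93 [ 1.03  0.4  -0.65  1.96  0.31  0.88  1.57] 1.63
SN -1.78 [ 0.32  0.31  0.21  2.01 -0.08  0.83 -2.78] 2.73
RN 1.57 [ 0.28  0.63 -0.76  1.69  0.49  1.03 -0.65] 0.93
RN -3.14 [ 0.32  0.65 -0.83  1.68  0.54  1.05  0.88] 0.94
RN 0.0 [ 0.18  0.58 -0.61  1.69  0.39  0.99 -2.14] 2.09
RN -1.57 [ 0.54  0.96 -1.33  1.67  0.96  1.32  2.17] 2.23
PAD 1.67 [ 0.58  0.56 -0.61  1.72  0.38  0.98 -0.07] 0.63
PAD 0.1 [ 0.35  0.5  -0.29  1.73  0.17  0.94 -1.48] 1.42
PAD -3.04 [ 0.65  0.6  -0.72  1.71  0.45  1.01  1.44] 1.49
PAD -1.47 [ 0.09  0.47  0.05  1.75 -0.03  0.92 -2.89] 2.83
```

View pics/s0.png

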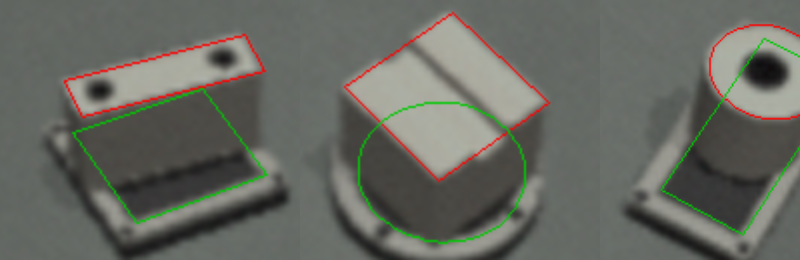

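The crop confirms the choice. The red lines sit on the three aluminium inserts: long at top-view pixel (376,262), square at (210,193) and round at (157,270). The only look-alike is the red block at (226,141), which I'll leave alone. Both cameras agree to about 1 px. First move: round insert to the pad.

```bash
python3 - <<'E'
from rb import *
import cv2
if pick(M["RI"][:2],1.84,.016,.058):
    im=camera("scene"); cv2.imwrite("pics/c1.png",im[:,:,::-1])
    place(M["PAD"][:2],1.67,.010)
    release(M["PAD"][:2])
    im=camera("scene"); cv2.imwrite("pics/c1b.png",im[:,:,::-1])
    cv2.imwrite("pics/c1x.png",np.hstack([cv2.imread("pics/c1.png")[:,::1],cv2.imread("pics/c1b.png")])[:,:1024][:, :][::1,::1])
    o=cv2.imread("pics/c1x.png"); cv2.imwrite("pics/c1y.png",cv2.resize(o,(800,300)))
E
```

```text
pick hit False z [0.4223 0.2626 0.0292] grip 0.057 t 6.4583
lift grip 0.0565 F [ 0.2 -0.2 -4.6]
place contact True z-nom mm 0.78 xy err [-0.3 -0. ] F [-1.6 -0.7  5.2] grip 0.0567
t 12.6417
```

View pics/c1y.png

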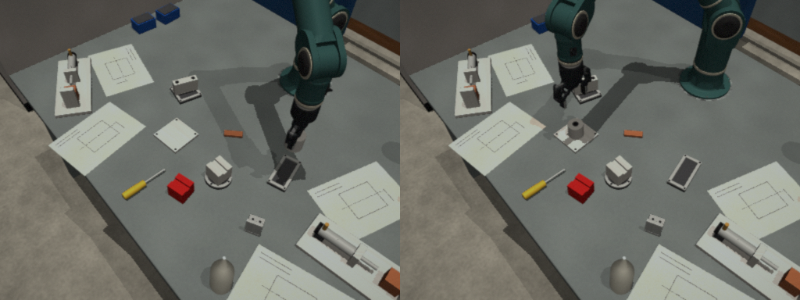

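The left panel shows the round insert lifted out of the long nest, and the right panel shows it standing on the pad at about (575,130). Next I'll refit the long nest, now that it's empty, and then move the long insert.

```bash
cat > refit.py <<'E'
from station import *
from fit import *
import sys
def refit(name,sh,p0,tag,dth=.1,inside=None):
    im=np.ascontiguousarray(camera("top")[:,:,::-1]); m=camera_model("top"); cv2.imwrite(f"pics/top_{tag}.png",im)
    z=.016; x,y=p0[:2]
    o=chan(im,m,x,y,z); I=np.clip(o[...,2]-o[...,0],-5,30)+.2*o.mean(2)*(o[...,2]>o[...,0])
    p,f=fit(I,sh,x,y,p0[2],dth,'rim',d=.01)
    cv2.imwrite(f"pics/fit_{tag}.png",draw(im,m,[(sh,p,z,(0,255,0))],x,y)); return p
E
python3 - <<'E'
from refit import *
from rb import M
import json
p=refit("LN",LN,M["LN"],"ln"); print(p,M["LN"])
M["LN"]=p.tolist(); json.dump(M,open("m.json","w"))
E
```

```text
[0.41799086 0.26602833 0.31109365] [0.4192904506567267, 0.2644559407416928, 0.27160459122240704]
```

View pics/fit_ln.png

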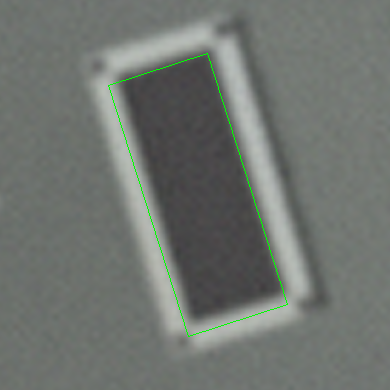

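The refit outline is visibly off: the green lines sit about 10 px over the left rim. I'll fit the dark floor and the outer edge separately.

```bash
python3 - <<'E'
from fit import *
from station import camera_model
from rb import M
import json
im=cv2.imread("pics/top_ln.png"); m=camera_model("top"); x,y,t=M["LN"]; t=.27
o=chan(im,m,x,y,.014).mean(2); a,f=fit(-o,LN,x,y,t,.1,'ins'); print("floor",np.round(a,4),f)
o=chan(im,m,x,y,.016).mean(2); b,f=fit(o,('r',.068,.033),x,y,t,.1,'ins'); print("outer",np.round(b,4),f)
p=(a+b)/2
cv2.imwrite("pics/fit_ln2.png",draw(im,m,[(LN,a,.014,(0,255,0)),(('r',.068,.033),b,.016,(0,0,255))],x,y))
M["LN"]=p.tolist(); json.dump(M,open("m.json","w"))
E
```

```text
floor [0.4219 0.2647 0.2954] 63.13018463513221
outer [0.4222 0.2646 0.2915] 42.28163461735791
```

View pics/fit_ln2.png

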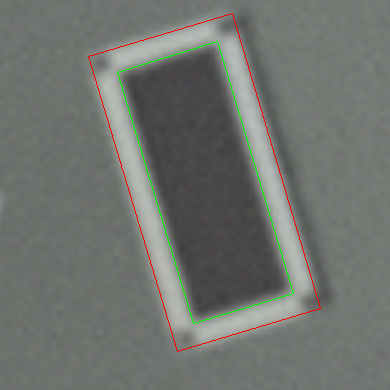

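Both fits now agree to 0.3 mm. Next is the long insert to the long nest.

```bash
python3 - <<'E'
from rb import *
import cv2
p=M["LI"]
if pick(p[:2],p[2]+np.pi,.016,.030):
    n=M["LN"]; place(n[:2],n[2]-np.pi,.010)
    cv2.imwrite("pics/c2.png",camera("scene")[:,:,::-1])
E
```

```text
pick hit False z [ 0.4329 -0.2717  0.0288] grip 0.0295 t 16.325
lift grip 0.0293 F [ 0.8  0.8 -4.7]
place contact True z-nom mm 0.24 xy err [-0.2 -0.1] F [-1.7 -0.2  5.2] grip 0.0292
```

View pics/c2.png

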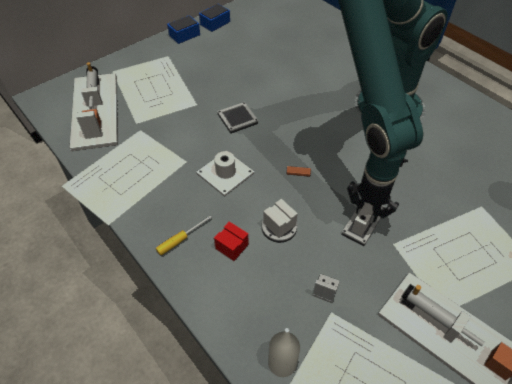

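The contact height is nominal (+0.24 mm), so the long insert is on the pocket floor at about (362,225). I'll release it, then refit the empty square nest and check the long insert.

```bash
python3 - <<'E'
from rb import *
from fit import *
release(M["LN"][:2])
im=np.ascontiguousarray(camera("top")[:,:,::-1]); m=camera_model("top"); cv2.imwrite("pics/top2.png",im)
x,y,t=M["SN"]
o=chan(im,m,x,y,.014).mean(2); a,f=fit(-o,SN,x,y,t,.1,'ins'); print("floor",np.round(a,4),f)
o=chan(im,m,x,y,.016).mean(2); b,f=fit(o,('r',.049,.049),x,y,t,.1,'ins'); print("outer",np.round(b,4),f)
M["SN"]=((a+b)/2).tolist(); json.dump(M,open("m.json","w"))
A=draw(im,m,[(SN,a,.014,(0,255,0)),(('r',.049,.049),b,.016,(0,0,255))],x,y)
B=draw(im,m,[(LI,M["LN"],.065,(0,0,255)),(LN,M["LN"],.016,(0,255,0))],*M["LN"][:2])
cv2.imwrite("pics/f2.png",np.hstack([A,B]))
E
```

```text
t 23.1167
floor [ 0.4321 -0.2716 -0.2187] 58.28110219339061
outer [ 0.4323 -0.2714 -0.2186] 37.37233305801092
```

View pics/f2.png

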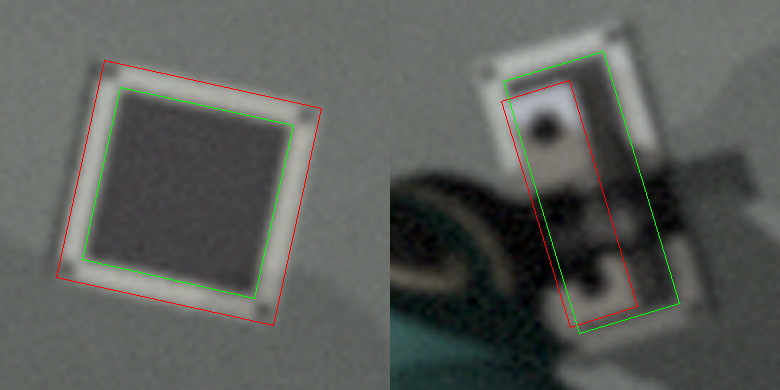

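The left panel shows the square nest fit on its edges. The right panel shows the long insert inside its rim, matching the predicted outline. Next is the square insert to the square nest.

```bash
python3 - <<'E'
from rb import *
import cv2
p=M["SI"]
if pick(p[:2],p[2]+np.pi/2,.016,.062):
    n=M["SN"]; h=place(n[:2],n[2]+np.pi/2,.010)
    cv2.imwrite("pics/c3.png",camera("scene")[:,:,::-1])
E
```

```text
pick hit False z [0.6088 0.1298 0.0293] grip 0.0613 t 26.475
lift grip 0.0612 F [-0.2 -0.  -7.1]
place contact True z-nom mm 0.76 xy err [-0.3  0.1] F [-1.5  0.4  4.5] grip 0.0611
```

View pics/c3.png

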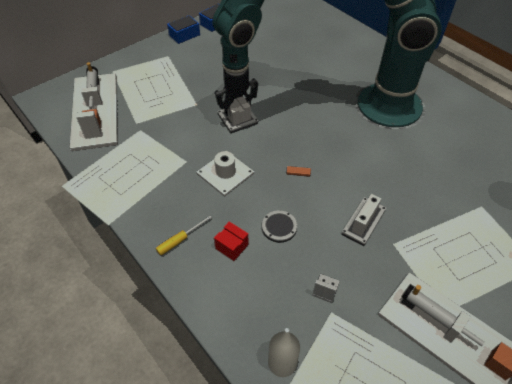

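The long insert is seated at (367,213) and the square insert is at its nest at (237,112). Contact was 0.8 mm above nominal, the same as at the pick, so it's on the floor. I'll release it and then measure the round insert and round nest.

```bash
python3 - <<'E'
from rb import *
from fit import *
release(M["SN"][:2])
im=np.ascontiguousarray(camera("top")[:,:,::-1]); m=camera_model("top"); cv2.imwrite("pics/top3.png",im)
x,y,t=M["RN"]
o=chan(im,m,x,y,.014).mean(2); a,f=fit(-o,RN,x,y,0,.01,'ins'); print("floor",np.round(a[:2],4),f)
o=chan(im,m,x,y,.016).mean(2); b,f=fit(o,('c',.047),x,y,0,.01,'ins'); print("outer",np.round(b[:2],4),f)
M["RN"]=((a+b)/2).tolist(); json.dump(M,open("m.json","w"))
x,y,_=M["PAD"]
A=draw(im,m,[(RN,a,.014,(0,255,0)),(('c',.047),b,.016,(0,0,255))],*M["RN"][:2])
B=draw(im,m,[(RI,M["PAD"],.065,(0,0,255))],x,y)
cv2.imwrite("pics/f3.png",np.hstack([A,B]))
E
```

```text
t 32.6917
floor [0.6085 0.1301] 55.24292672948346
outer [0.6087 0.1306] 33.51417091269671
```

View pics/f3.png

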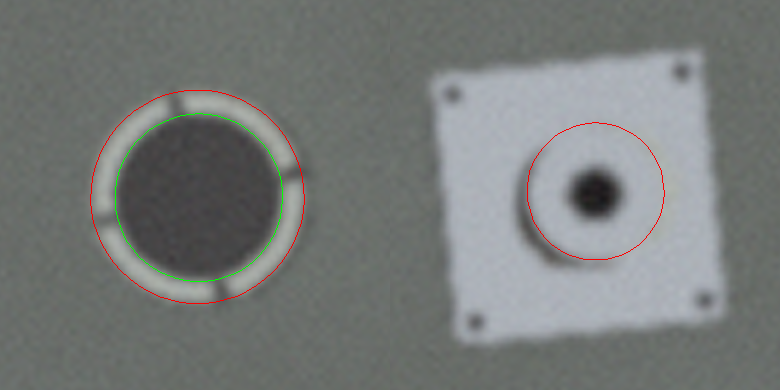

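The nest fit is on its edges, and the round insert stands where I predicted on the pad, with its bore in the centre of the circle. Last move: round insert to the round nest.

```bash
python3 - <<'E'
from rb import *
from fit import *
if pick(M["PAD"][:2],1.67,.010,.058):
    n=M["RN"]
    if place(n[:2],1.57,.010) and current_ee_pos()[2]<.010+.0275+OFF+.003:
        release(n[:2])
        movep([.5,-.02,.3],Q(1.57)); 
        try: set_joints([1.208, 0.468, -0.012, 1.603, 0.006, 1.071, -0.056])
        except Exception as e: print(e)
        pause(.3)
        im=np.ascontiguousarray(camera("top")[:,:,::-1]); m=camera_model("top"); cv2.imwrite("pics/top4.png",im)
        cv2.imwrite("pics/scene4.png",camera("scene")[:,:,::-1])
        A=[draw(im,m,[(s,M[k],.065,(0,0,255)),(sn,M[k],.016,(0,255,0))],*M[k][:2],n=260) for s,sn,k in((LI,LN,"LN"),(SI,SN,"SN"),(RI,RN,"RN"))]
        cv2.imwrite("pics/f4.png",np.hstack(A))
print(current_time_s(),np.round(current_ee_pos(),3))
E
```

```text
pick hit False z [ 0.6045 -0.1136  0.0232] grip 0.0572 t 35.8833
lift grip 0.057 F [-0.3 -0.1 -4.5]
place contact True z-nom mm 0.73 xy err [-0.3 -0.1] F [-0.1 -0.5  4.2] grip 0.057
t 41.5
45.1833 [ 0.205 -0.617  0.231]
```

View pics/f4.png

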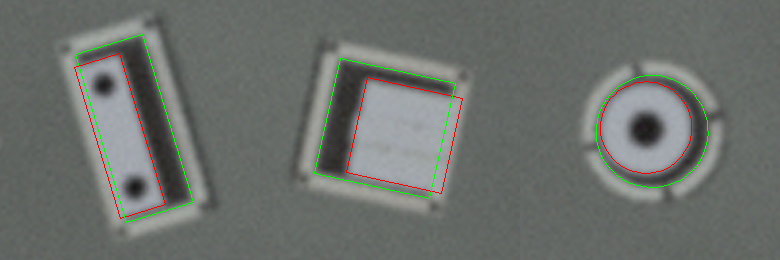

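View pics/scene4.png

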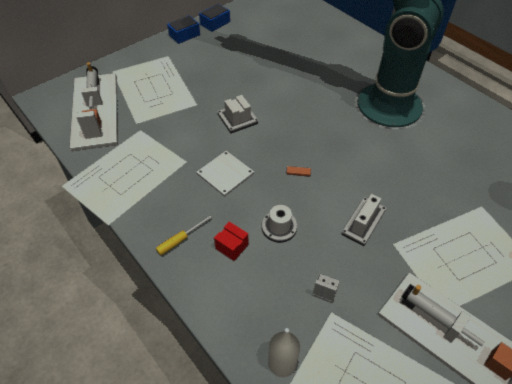

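All three inserts match their predicted seated outlines inside their rims: long at (365,218), square at (237,112) and round at (280,220) in the scene view. The pad is empty, and the screwdriver (183,236), copper bar (299,171), bracket (326,288) and red block (232,240) look unmoved.

```bash
python3 -c "
from station import *
job_done()
print(current_time_s())"
```

```text
the job is handed in; nothing more can be done
the job is handed in; nothing more can be done
```

All three inserts are now in their own nests. I set the round insert aside on the pad, moved long to long and square to square, then put round in round. I handed the job in just after 45 s of the allowed 106 s, with the arm back at its start pose and touching nothing.

- **Seating:** each insert touched down 0.2–0.8 mm above the nominal pocket-floor height. That is well below the 6 mm rim, so none is resting on a rim. In the final top picture all three match their predicted seated outlines inside their rims.
- **Bystanders:** the screwdriver, bracket, copper bar and red block look unmoved in the final scene picture. I checked that by eye only.
- **One check that disagreed:** a refit of the emptied long nest came out about 4 mm off. I saw this in the overlay and did not use it. I replaced it with separate fits of the floor and the outer edge, which agreed to 0.3 mm, and fitted the other two nests the same way.

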